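# Gauge two bushings on a stepped plug gauge and sort them

## Task

Bushings of two bores got mixed in the sloped bin. One at a time, slide each bushing down the leaning stepped gauge pin as far as it will go: if it stops at the step its bore is right, so pull it off and stand it upright in the rectangular tray; if it passes the step and runs down to the collar it is oversize, so stand it upright in the round dish. Put the first one away before gauging the second, and leave the nut in the bin, the calliper, the hex-key holder and the solder spool where they are.

Things in the scene. Friction and masses are not known exactly. Their poses are not given: they have to be found in the camera images.
- bushing_a: one of two bronze bushings, alike outside: plain tube, diameter 30, length 50 mm, 0.12 kg, fine groove round the waist. One has an 18 mm bore, the other 22 mm; the gauge tells which. Origin: mid-length on the axis; z: its axis. Stands on end on the bin's sloped floor, so it leans 15 degrees from vertical, top towards the bin's front
- bushing_b: the other of two bronze bushings, alike outside: plain tube, diameter 30, length 50 mm, 0.12 kg, fine groove round the waist. One has an 18 mm bore, the other 22 mm; the gauge tells which. Origin: mid-length on the axis; z: its axis. Stands on end on the bin's sloped floor, so it leans 15 degrees from vertical, top towards the bin's front
- parts_bin: fixed grey bin, three compartments along its y (centres y = +66, 0, -66 mm), each 62 wide, 86 mm deep; bushings in two, a nut in one. Origin: on the worktop under its middle; its low front is at -x. Floor slopes up 15 degrees towards +x, 21 mm over the worktop at x = 0. Walls 4 mm thick; front, sides and dividers stand 16 mm, the back 41 mm above the floor
- gauge_pin: fixed, oiled steel gauge pin leaning 40 degrees from vertical towards its stand's front. Origin: centre of its 34 mm collar's top face; z: along the pin to its tip. From the collar: 20 mm diameter for z = 0 to 22 mm, conical shoulder (the step) 22 to 25 mm, 16 mm diameter 25 to 44 mm, tapered nose 44 to 52 mm, 6 mm diameter at the tip
- gauge_step (a point): on the pin's axis at the middle of the step, 23.5 mm above the collar: the lower end of the 18 mm bushing stops about here, so its middle ends near z = 48 mm on the pin. The 22 mm bushing passes (it may have to shift up to 2 mm sideways to ride over the shoulder) and stops on the collar, its middle at z = 25 mm
- gauge: fixed grey stand of the pin: base plate 100 (x) by 80 by 10 mm, two upright cheeks 62 mm high, 58 mm across outside, 68 mm over their screw heads. Origin: centre of the base plate's underside; the pin leans towards its -x, which faces the robot
- tray: rectangular open aluminium tray, 88 (x) by 70 (y) by 22 mm high, walls and floor 3 mm, loose, 0.6 kg; for bushings of the right bore. Origin: centre of its underside
- dish: round steel dish, 84 mm diameter at the rim, 22 mm high, flat floor 3 mm thick and about 68 mm diameter, loose, 0.6 kg; for oversize bushings. Origin: centre of its underside
- calliper: slide calliper lying on the worktop, 71x210x15 mm; bystander. Origin: centre of its underside, long side along its y
- nut: plain steel hexagon nut, 24 mm across flats, 13 mm thick, lying flat on the floor of one compartment of the sloped bin; not part of the job, leave it. Origin: centre of its underside
- hex_keys: folding hex-key holder lying on the worktop, 20x98x21 mm; bystander. Origin: centre of its underside, long side along its y
- solder_spool: spool of solder standing on its flange, diameter 52, 37 mm high; bystander. Origin: centre of its underside

How it is judged:
By the outcome, as a careful person would: the job done as asked, in the order asked, and still so for the second after the job is handed in, with the robot touching nothing.
It also fails if it takes over 61 s, if anything falls off the work surface, if the arm or the gripper's body presses on something with over 40 N, if the wrist force passes 120 N, or if a joint passes its speed limit or range.

## Robot

A 6-joint arm with a two-finger parallel gripper is mounted at the origin on the work surface; the furniture and walls round the work are solid. World frame = base frame: x ahead of the robot, y to its left, z up, the work surface at z = 0. Lengths are in m, angles in rad, forces in N, time in s.
With the tool pointing down it reaches from about 0.275 to 0.75 m from the base axis. Payload 10.2 kg.
Tool frame: the origin (TCP) lies on the centre line of the jaws, within the pads' length; the fingertips stand ctrl.tip_extent ahead of it and the grasp point (between the pads) lies 5 mm behind it (ctrl.tip_extent is the distance from the TCP to the fingertips, in m); z points along the fingers, y is the line along which they close (so a half turn about z gives the same grasp; the last joint's range is limited). The gripper opens to 85 mm and grips with 20 to 120 N. Pads are 22 mm wide; open, the fingers measure 114 mm over their backs; the gripper's body (76 mm by 85 mm) begins 54 mm behind the grasp point. The pads swing forward as they close: fully open they stand 13 mm farther back than shut.
Start: joints at [-1.41, 0.313, 1.498, -0, 1.331, -0.223], TCP at [0.197, -0.487, 0.245] pointing down, gripper open.
Joint ranges: [-2.94, 2.94], [-0.97, 2.17], [0.19, 2.56], [-1.23, 4.37], [0.02, 3.11], [-2.88, 2.88]. Speed limits (rad/s): [2.39, 2.39, 3.01, 3.14, 3.14, 3.14].

## Interface

Orientations are given as a unit quaternion [x, y, z, w].
In Python, from plant import ctrl, imaging, monitor gives the robot as it stands (ctrl), with the cameras (imaging) and the readings (monitor).
- The arm moves only by the shell command python3 steer.py 'ROWS' [OPENING] [FORCE]. ROWS is a JSON list of rows, 1 to 8 of them, each of 6 numbers: dx, dy, dz in m, then a rotation vector rx, ry, rz in rad; each row is the pose to reach, as a shift and turn from the pose commanded when the command began, along the tool's axes at that moment; what a row does not reach only later rows make up. A row lasts 1/8 s, in which the tool goes at most 0.0625 m and 0.188 rad, less where a joint would pass 70% of its speed; a pose out of reach is approached as far as the arm can. OPENING is the finger opening in m, set as the command begins (- or left out keeps the last). The fingers move at their own pace and stop on an object; FORCE is the grip in N (left out, the last holds). Time passes only in rows, so rows that do not move let the fingers close. It prints the time, the measured TCP pose, the force, the opening and the grip force at its end.
- monitor.read_state(): the state, without advancing time (a new reading comes with each control period).
- imaging.grab_frame(name): name is "scene" or "top"; returns the picture (400x640x3 uint8, red, green, blue); there is no depth.
- imaging.calibration(name): a dict with "fx", "fy", "cx", "cy" (pixels), "position" and "rotation" of the camera in the world. Camera axes: x right, y up, looking along -z (the intrinsics and any distortion apply to the point x, -y, -z); pixel columns grow to the right and rows downward; lengths in m; the calibration is good to about 2 mm. A picture is of the moment at which its call begins. calibration takes no time and is no camera call.
- ctrl.sign_off(): hands the job in; it is judged then, once.
The state is a dict: "time_s": time; "joints": joint angles; "joint_velocities": joint speeds; "effort": joint torques, N m; "position": TCP position; "tool_rot": TCP orientation; "force": force on the tool from outside, world axes, zero at the start; "torque": the same for the moment, N m; "grip_width": finger opening in m; "grasp_force": force on a finger pad.
Only numpy, scipy, OpenCV 4.12 (cv2) and the standard library are available. Lean on these libraries where they do the work, as an engineer would, in place of code of your own. Each camera call takes 0.05 s, during which the arm holds its last target. There are 200 camera calls.

## Working session

There is one attempt and no reset: what is moved stays moved. The work goes in short steps, Python scripts to look and compute and a shell command to move; the robot and the scene stay as the last step left them, time stands still between calls to the robot, and variables do not carry over. Pictures are saved under pics/ and viewed, at most 10 in all, crops included, and the job is handed in when it is done.

```bash
ls; mkdir -p pics
python3 - <<'E'
from plant import ctrl, imaging, monitor
import cv2,numpy as np
for n in("scene","top"):
    f=imaging.grab_frame(n); cv2.imwrite(f"pics/{n}0.png",f[:,:,::-1]); 
    print(n,imaging.calibration(n))
s=monitor.read_state(); print(s, ctrl.tip_extent)
E
```

```text
pics
plant.py
steer.py
scene {'fx': 430.9339002018527, 'fy': 430.9339002018527, 'cx': 323.63018199057564, 'cy': 196.68363056350634, 'position': array([-0.01263391,  0.56972204,  0.85995835]), 'rotation': array([-0.13300259,  0.37180509,  0.86971758, -0.29607873])}
top {'fx': 381.9989931959237, 'fy': 381.9989931959237, 'cx': 319.4915196095444, 'cy': 201.06162799640546, 'position': array([ 0.37268604, -0.0654537 ,  1.1765731 ]), 'rotation': array([ 0.02875731, -0.04512038, -0.69667318,  0.71539056])}
{'time_s': 0.1, 'joints': array([-1.41037877e+00,  3.13384279e-01,  1.49833135e+00, -3.00751414e-05,
        1.33099212e+00, -2.23389243e-01]), 'joint_velocities': array([ 0.00048825, -0.00176242, -0.00154424, -0.00012482,  0.00125356,
       -0.00077579]), 'effort': array([ 1.91722022e-03, -4.12906337e+01, -2.60139763e+01, -2.12774803e-04,
        3.09549381e-03, -1.49048714e-05]), 'position': array([ 0.1965418 , -0.48660351,  0.2448085 ]), 'tool_rot': array([ 9.81642147e-01,  1.90731185e-01,  2.95380594e-06, -5.57727292e-04]), 'force': array([-0.77385016, -1.14690018,  0.16046619]), 'torque': array([-0.03672688, -0.05775493, -0.01353403]), 'grasp_force': 0.0, 'grip_width': 0.08553445687157073} 0.014
```

View pics/scene0.png

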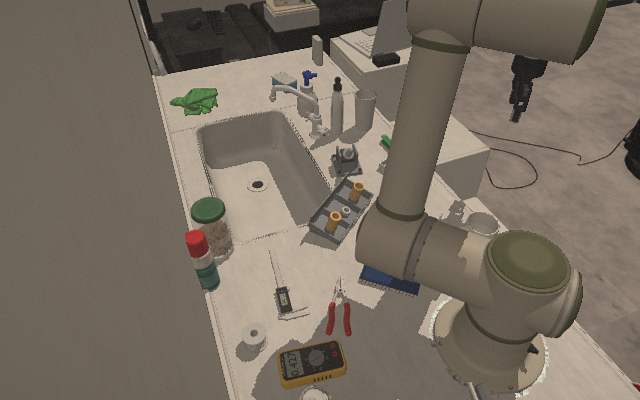

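View pics/top0.png

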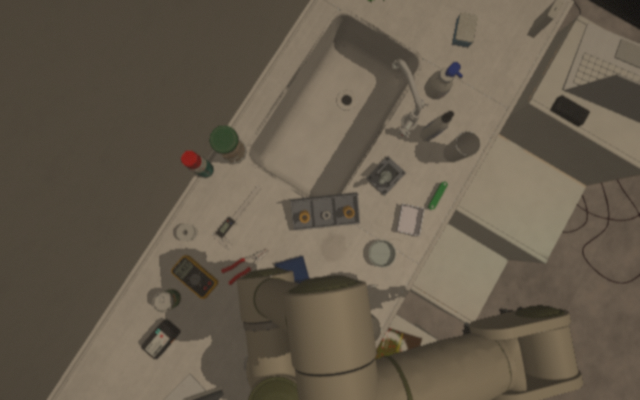

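The scene view shows the bin near (342,210) with bushings near (357,190) and (336,220), and the gauge near (346,160). The arm hides the tray and dish. In the top view the bushings are near (304,217) and (348,212), the nut (326,215), the gauge (385,175), the tray (407,219) and the dish (379,253). I'll zoom in.

```bash
cat > h.py <<'E'
import numpy as np,cv2
from scipy.spatial.transform import Rotation as R
from plant import ctrl, imaging, monitor
def ray(n,u,v):
    c=imaging.calibration(n); d=np.array([(u-c['cx'])/c['fx'],-(v-c['cy'])/c['fy'],-1.])
    return np.array(c['position']),R.from_quat(c['rotation']).apply(d)
def atz(n,u,v,z):
    p,d=ray(n,u,v); return p+d*(z-p[2])/d[2]
def proj(n,X):
    c=imaging.calibration(n); q=R.from_quat(c['rotation']).inv().apply(np.atleast_2d(X)-c['position'])
    return np.c_[c['cx']+c['fx']*q[:,0]/-q[:,2], c['cy']-c['fy']*q[:,1]/-q[:,2]]
def tri(a,b):  # pixels in scene,top
    (p,d),(q,e)=ray('scene',*a),ray('top',*b)
    t=np.linalg.lstsq(np.c_[d,-e],q-p,rcond=None)[0]
    x,y=p+d*t[0],q+e*t[1]; return (x+y)/2,np.linalg.norm(x-y)
def crop(n,name,x0,y0,w,h,k):
    f=imaging.grab_frame(n)[:,:,::-1]; np.save(f'pics/{name}.npy',f)
    g=cv2.resize(f[y0:y0+h,x0:x0+w],None,fx=k,fy=k,interpolation=cv2.INTER_CUBIC)
    g=cv2.convertScaleAbs(g,alpha=1.3)
    for i in range(0,w,20): cv2.putText(g,str(x0+i),(i*k,10),0,.35,(0,255,255)); cv2.line(g,(i*k,12),(i*k,18),(0,255,255))
    for i in range(0,h,20): cv2.putText(g,str(y0+i),(0,i*k+4),0,.35,(0,255,255)); cv2.line(g,(24,i*k),(30,i*k),(0,255,255))
    cv2.imwrite(f'pics/{name}.png',g)
E
python3 - <<'E'
from h import *
for k,p,z in [('b1',(304,217),.06),('b2',(348,212),.06),('gauge',(385,175),.06),('tray',(407,219),.02),('dish',(379,253),.02)]: print(k,atz('top',*p,z).round(3))
print(tri((357,186),(348,212)),tri((336,215),(304,217)))
crop('top','top1',275,145,180,135,4)
crop('scene','scene1',295,130,120,125,5)
f=R.from_quat(monitor.read_state()['tool_rot']).as_matrix(); print(f.round(3))
E
```

```text
b1 [ 0.442 -0.046  0.06 ]
b2 [ 0.46  -0.174  0.06 ]
gauge [ 0.573 -0.283  0.06 ]
tray [ 0.447 -0.359  0.02 ]
dish [ 0.342 -0.274  0.02 ]
(array([ 0.46006366, -0.17335265,  0.06764981]), np.float64(0.0010310568390765038)) (array([ 0.44010535, -0.04676286,  0.07035535]), np.float64(0.0031421766966764457))
[[ 0.927  0.374 -0.   ]
 [ 0.374 -0.927  0.001]
 [ 0.    -0.001 -1.   ]]
```

View pics/top1.png

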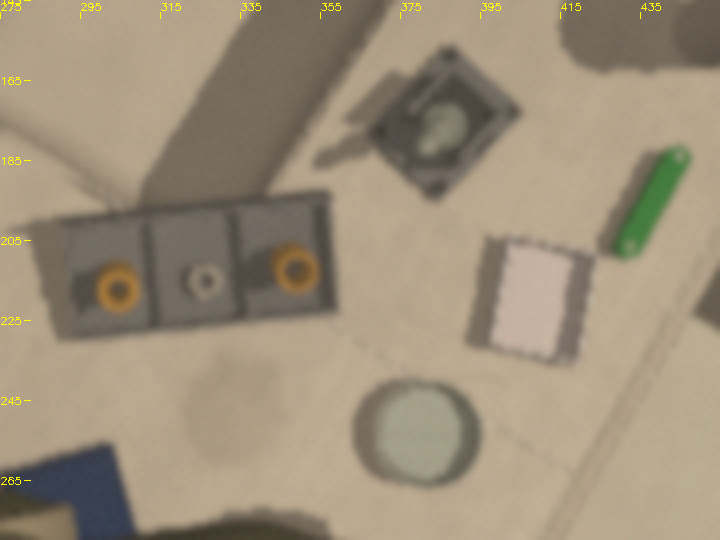

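View pics/scene1.png

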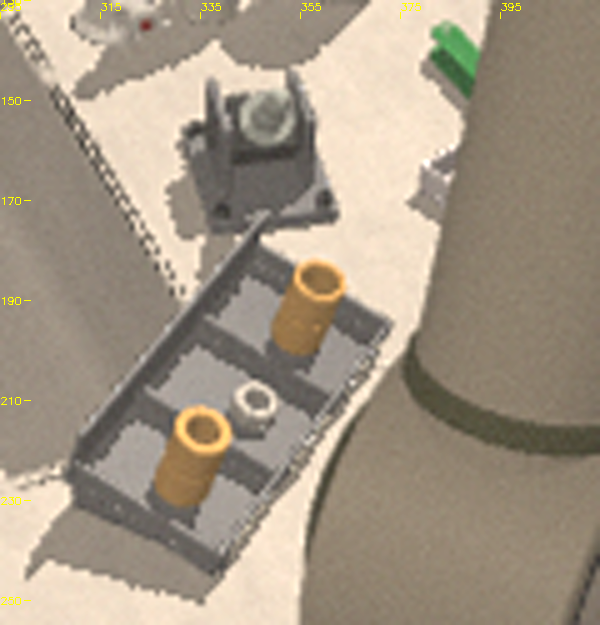

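The top crop shows ring centres at crop (119,290) and (297,270). It also shows the bin's wall-top corners (55,218), (330,192), (337,312), (58,340), the gauge base corners (450,45), (522,112), (435,200), (365,132), the tray (530,300) and the dish (417,433). In the scene crop the rings are at (204,430) and (320,278), the pin and collar at (268,115), and the gauge base front corners at (335,215) and (210,232). Next I'll fit poses to these and overlay the models.

```bash
cat > fit.py <<'E'
from h import *
from scipy.optimize import least_squares
T=lambda x,y:((x+.5)/4-.5+275,(y+.5)/4-.5+145)
S=lambda x,y:((x+.5)/5-.5+295,(y+.5)/5-.5+130)
def place(p,L): L=np.array(L,float); c,s=np.cos(p[2]),np.sin(p[2]); return np.c_[p[0]+c*L[:,0]-s*L[:,1],p[1]+s*L[:,0]+c*L[:,1],L[:,2]+(p[3] if len(p)>3 else 0)]
def fit(p0,obs):
    f=lambda p:np.concatenate([(proj(n,place(p,[l]))[0]-np.array(px)) for n,px,l in obs])
    r=least_squares(f,p0,loss='soft_l1'); return r.x,r.fun.reshape(-1,2)
E
python3 - <<'E'
from fit import *
A=tri(S(204,430),T(119,290));B=tri(S(320,278),T(297,270)); print('tops',A,B)
fz,bz=.025,.074
obs=[('top',T(55,218),(.047,.101,bz)),('top',T(330,192),(.047,-.101,bz)),('top',T(337,312),(-.047,-.101,fz)),('top',T(58,340),(-.047,.101,fz)),
('scene',S(75,462),(.047,.101,bz)),('scene',S(265,215),(.047,-.101,bz)),('scene',S(390,322),(-.047,-.101,fz)),('scene',S(220,572),(-.047,.101,fz))]
p,r=fit([.45,-.11,0,0],obs); print('bin',p.round(4),np.degrees(p[2]));print(r.round(1).tolist())
h=.01
obs=[('top',T(450,45),(.05,.04,h)),('top',T(522,112),(.05,-.04,h)),('top',T(435,200),(-.05,-.04,h)),('top',T(365,132),(-.05,.04,h)),('scene',S(335,215),(-.05,-.04,h)),('scene',S(210,232),(-.05,.04,h))]
p,r=fit([.57,-.28,-.7,0],obs); print('gauge',p.round(4),np.degrees(p[2]));print(r.round(1).tolist())
print('collar',tri(S(268,112),T(443,125)))
out=[]
for n,c in (('top',(365,153,44,44)),('scene',(328,140,44,44))):
    f=np.load('pics/%s1.npy'%n); x,y,w,hh=c
    g=cv2.resize(f[y:y+hh,x:x+w],None,fx=9,fy=9,interpolation=cv2.INTER_CUBIC); g=cv2.convertScaleAbs(g,alpha=1.5)
    for i in range(0,44,10): cv2.putText(g,str(x+i),(i*9,10),0,.35,(0,255,255));cv2.putText(g,str(y+i),(0,i*9+4),0,.35,(0,255,255))
    out.append(g)
cv2.imwrite('pics/gz.png',np.hstack(out))
E
```

```text
tops (array([ 0.44092007, -0.04720369,  0.06711604]), np.float64(0.0009020473325314538)) (array([ 0.45852759, -0.17642061,  0.06936547]), np.float64(0.001561523742317661))
bin [ 0.4606 -0.105   0.1319 -0.0069] 7.558050446241239
[[-0.0, -0.4], [-0.2, -1.0], [-0.3, 1.6], [3.2, 1.6], [-2.5, -4.5], [-2.8, 0.1], [1.0, 2.5], [0.6, 0.0]]
gauge [ 0.5832 -0.2946 -0.7483 -0.0047] -42.8750356338099
[[-0.1, -0.9], [0.5, 0.0], [0.4, 0.7], [-0.8, -0.2], [0.4, 0.3], [-0.3, -0.1]]
collar (array([ 0.56911146, -0.28277798,  0.06694389]), np.float64(0.001278902752691826))
```

View pics/gz.png

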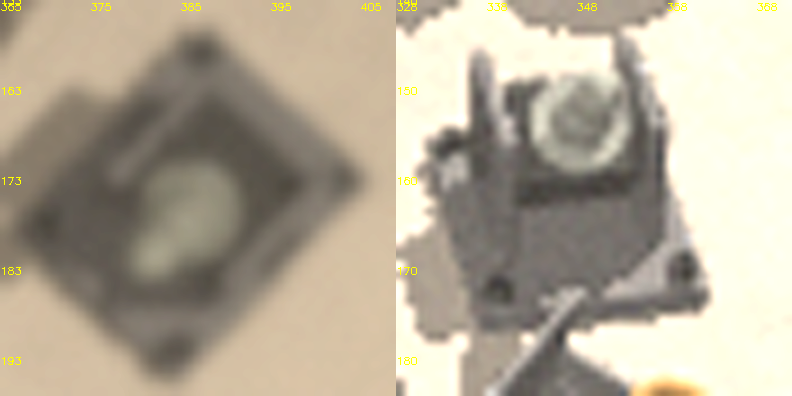

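The zoom shows the collar disc at scene (348.0,153.1) and top (386.2,175.9). The pin tip is near scene (348.3,151.5) and top (381.2,180.9), so the scene camera looks almost along the pin.

```bash
cat >> fit.py <<'E'
def frame(z,yaz):
    "tool rotation with z given and y as near as possible to horizontal azimuth yaz (deg)"
    z=np.array(z,float)/np.linalg.norm(z); y=np.array([np.cos(np.radians(yaz)),np.sin(np.radians(yaz)),0]); y-=y@z*z; y/=np.linalg.norm(y)
    return R.from_matrix(np.c_[np.cross(y,z),y,z])
def delta(pos,rot):
    s=monitor.read_state(); r0=R.from_quat(s['tool_rot']); d=r0.inv().apply(np.array(pos)-s['position']); w=(r0.inv()*rot).as_rotvec()
    print('delta',d.round(4).tolist(),w.round(4).tolist(),'rows>=',round(max(np.linalg.norm(d)/.0625,np.linalg.norm(w)/.188),1),'t',round(s['time_s'],2),'F',s['force'].round(1),'j',s['joints'].round(2))
def lean(deg,az): a,b=np.radians(deg),np.radians(az); return np.array([np.sin(a)*np.cos(b),np.sin(a)*np.sin(b),np.cos(a)])
E
python3 - <<'E'
from fit import *
C,e=tri((348.0,153.1),(386.2,175.9)); P,e2=tri((348.3,151.5),(381.2,180.9)); print('collar',C,e,'tip',P,e2, np.linalg.norm(P-C)*1000)
obs=[('scene',(348.0,153.1),0),('top',(386.2,175.9),0),('scene',(348.3,151.5),.052),('top',(381.2,180.9),.051)]
f=lambda p:np.concatenate([proj(n,p[:3]+l*lean(40,p[3]))[0]-px for n,px,l in obs])
r=least_squares(f,[*C,137]); print(r.x.round(4),r.fun.reshape(-1,2).round(1).tolist())
up=lean(15,187.7)
for n,t in (('A',(.4409,-.0472,.0695)),('B',(.4585,-.1764,.0695))):
    print(n,proj('scene',t),proj('top',t))
    g=np.array(t)-.012*up; rot=frame(-up,97.7+180)
    tcp=g+.005*-up; print(n,'tcp',tcp.round(4)); delta(tcp+.08*up,rot)
rot=frame(-up,97.7);delta(tcp+.08*up,rot)
E
```

```text
collar [ 0.57109135 -0.28624795  0.05964177] 0.0003312120493864272 tip [ 0.55314102 -0.26525172  0.08663293] 0.0049019072098367535 38.62095627257387
[ 5.728000e-01 -2.886000e-01  5.300000e-02  1.296268e+02] [[0.0, 1.2], [0.3, -0.2], [0.9, -1.0], [-0.8, -0.6]]
A [[335.23651958 214.93671781]] [[304.44143715 217.21409668]]
A tcp [ 0.4453 -0.0466  0.0531]
delta [0.3753, -0.3199, 0.1149] [-0.0334, 0.2604, 0.2478] rows>= 8.1 t 0.2 F [ 0.5 -1.  -0. ] j [-1.41  0.31  1.5   0.    1.33 -0.22]
B [[358.32117553 185.1495856 ]] [[349.00781294 212.36291781]]
B tcp [ 0.4629 -0.1758  0.0531]
delta [0.3433, -0.1936, 0.1148] [-0.0334, 0.2604, 0.2478] rows>= 6.6 t 0.2 F [ 0.5 -1.  -0. ] j [-1.41  0.31  1.5   0.    1.33 -0.22]
delta [0.3433, -0.1936, 0.1148] [-0.3776, -0.0485, -2.8693] rows>= 15.4 t 0.2 F [ 0.5 -1.  -0. ] j [-1.41  0.31  1.5   0.    1.33 -0.22]
```

```bash
python3 steer.py '[[0.1,-0.05,0,0,0.07,0.07],[0.2,-0.1,0.03,0,0.13,0.12],[0.3,-0.15,0.07,-0.02,0.2,0.2],[0.343,-0.194,0.115,-0.033,0.26,0.248],[0.343,-0.194,0.115,-0.033,0.26,0.248],[0.343,-0.194,0.115,-0.033,0.26,0.248],[0.343,-0.194,0.115,-0.033,0.26,0.248],[0.343,-0.194,0.115,-0.033,0.26,0.248]]' 0.06 40
python3 - <<'E'
from fit import *
up=lean(15,187.7); tcp=np.array([.4629,-.1758,.0531]); delta(tcp,frame(-up,277.7)); delta(tcp+.08*up,frame(-up,277.7))
# collar refinement on saved frames: contrast of projected model (disc+pin) vs annulus
def cyl(c,yaw,parts):
    a=lean(40,yaw); u=lean(50,yaw+180); v=np.cross(a,u); t=np.linspace(0,2*np.pi,40)
    return [c+z*a+r*(np.cos(t)[:,None]*u+np.sin(t)[:,None]*v) for z,r in parts]
K=8
win={'top':(365,153,44,44),'scene':(328,140,44,44)}
ims={n:np.load(f'pics/{n}1.npy').mean(2).astype(np.float32) for n in win}
def mask(n,sets):
    x,y,w,h=win[n]; m=np.zeros((h*K,w*K),np.uint8)
    for s in sets:
        q=np.vstack([proj(n,k) for k in s]); q=((q-[x,y]+.5)*K).astype(np.float32)
        cv2.fillConvexPoly(m,cv2.convexHull(q).astype(np.int32),1)
    return cv2.resize(m.astype(np.float32),(w,h),interpolation=cv2.INTER_AREA)
def cost(p,full=False):
    c=p[:3]; yaw=p[3]; r=[]
    for n in win:
        P=cyl(c,yaw,[(0,.017),(0,.010),(.022,.010),(.025,.008),(.044,.008),(.052,.003)])
        sets=[[P[0]],P[1:4],P[3:]]
        m=cv2.GaussianBlur(mask(n,sets),(0,0),.7)
        B=cyl(c,yaw,[(0,.023)]); dom=(mask(n,[B]+sets)>.5)
        x,y,w,h=win[n]; I=ims[n][y:y+h,x:x+w]
        A=np.c_[m[dom],np.ones(dom.sum())]; s,res,_,_=np.linalg.lstsq(A,I[dom],rcond=None); 
        r.append(np.var(I[dom]-A@s)/np.var(I[dom]))
    return sum(r)
from scipy.optimize import minimize
for z0 in(.052,.06,.066):
    o=minimize(cost,[.571,-.286,z0,137],method='Nelder-Mead',options=dict(initial_simplex=np.array([[.571,-.286,z0,137]]*5)+np.vstack([np.zeros(4),np.diag([.004,.004,.006,8])]),maxiter=250)); print(o.x.round(4),o.fun)
E
```

```text
time_s: 1.2
position: [0.4423, -0.1762, 0.1292]
tool_rot: [0.989, 0.068, 0.129, -0.01]
force: [-0.9, -0.2, 0.5]
grip_width: 0.0603
grasp_force: 0.0
delta [0.0003, 0.0026, 0.0788] [-0.0025, 0.002, 0.0031] rows>= 1.3 t 1.2 F [-0.9 -0.2  0.5] j [-0.73  0.25  1.95  0.28  0.8   0.52]
delta [0.0001, 0.0024, -0.0012] [-0.0025, 0.002, 0.0031] rows>= 0.0 t 1.2 F [-0.9 -0.2  0.5] j [-0.73  0.25  1.95  0.28  0.8   0.52]Traceback (most recent call last):
  File "<stdin>", line 29, in <module>
    res = _minimize_neldermead(fun, x0, args, callback, bounds=bounds,
                               **options)
    fxr = func(xr)
    fx = function(np.copy(x), *(wrapper_args + args))
  File "<stdin>", line 22, in cost
  File "<stdin>", line 13, in mask
  File "h.py", line 10, in proj
    c=imaging.calibration(n); q=R.from_quat(c['rotation']).inv().apply(np.atleast_2d(X)-c['position'])
ValueError: time passes only in moves, steps and waits
```

```bash
python3 - <<'E'
from plant import ctrl, imaging, monitor
import pickle; pickle.dump({n:imaging.calibration(n) for n in('scene','top')},open('cal.pkl','wb'))
E
sed -i "s/^from plant import ctrl, imaging, monitor/from plant import ctrl, imaging, monitor\nimport pickle; CAL=pickle.load(open('cal.pkl','rb'))/; s/imaging.calibration(n)/CAL[n]/" h.py
cat > pin.py <<'E'
from fit import *
from scipy.optimize import minimize
def cyl(c,yaw,parts):
    a=lean(40,yaw); u=lean(50,yaw+180); v=np.cross(a,u); t=np.linspace(0,2*np.pi,40)
    return [c+z*a+r*(np.cos(t)[:,None]*u+np.sin(t)[:,None]*v) for z,r in parts]
K=8
win={'top':(365,153,44,44),'scene':(328,140,44,44)}
ims={n:np.load(f'pics/{n}1.npy').mean(2).astype(np.float32) for n in win}
def mask(n,sets):
    x,y,w,h=win[n]; m=np.zeros((h*K,w*K),np.uint8)
    for s in sets:
        q=np.vstack([proj(n,k) for k in s]); q=((q-[x,y]+.5)*K).astype(np.float32)
        cv2.fillConvexPoly(m,cv2.convexHull(q).astype(np.int32),1)
    return cv2.resize(m.astype(np.float32),(w,h),interpolation=cv2.INTER_AREA)
def cost(p):
    c=p[:3]; yaw=p[3]; r=[]
    for n in win:
        P=cyl(c,yaw,[(0,.017),(0,.010),(.022,.010),(.025,.008),(.044,.008),(.052,.003)])
        sets=[[P[0]],P[1:4],P[3:]]
        m=cv2.GaussianBlur(mask(n,sets),(0,0),.7)
        dom=(mask(n,[cyl(c,yaw,[(0,.023)])]+sets)>.5)
        x,y,w,h=win[n]; I=ims[n][y:y+h,x:x+w]
        A=np.c_[m[dom],np.ones(dom.sum())]; s=np.linalg.lstsq(A,I[dom],rcond=None)[0]
        r.append(np.var(I[dom]-A@s)/np.var(I[dom]))
    return sum(r)
for z0 in(.053,.062):
    o=minimize(cost,[.571,-.286,z0,137],method='Nelder-Mead',options=dict(initial_simplex=np.array([[.571,-.286,z0,137]]*5)+np.vstack([np.zeros(4),np.diag([.004,.004,.006,8])]),maxiter=250)); print(o.x.round(4),o.fun)
E
python3 pin.py
python3 - <<'E'
from h import *
crop('top','top2',355,180,100,100,4); crop('scene','scene2',370,130,130,130,4)
a=cv2.imread('pics/top2.png');b=cv2.imread('pics/scene2.png'); m=np.zeros((520,920,3),np.uint8); m[:400,:400]=a; m[:,400:]=b; cv2.imwrite('pics/td.png',m[:,:800])
E
```

```text
[ 5.724000e-01 -2.871000e-01  5.280000e-02  1.394069e+02] 0.9323836390716798
[ 5.71400e-01 -2.86100e-01  5.78000e-02  1.40124e+02] 0.9745912715137421
```

View pics/td.png

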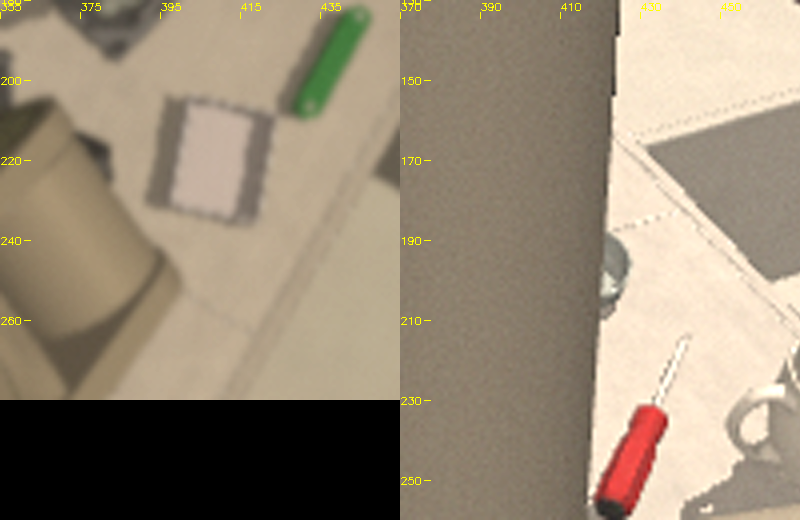

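This picture shows the tray at top (407,219), but the arm hides the dish and the tray in the scene view. Next I descend on bushing B.

```bash
python3 - <<'E'
from fit import *
up=lean(15,187.7); delta(np.array([.4629,-.1758,.0531]),frame(-up,277.7))
E
python3 steer.py '[[0,0.0,0.04,0,0,0],[0,0.0,0.065,0,0,0],[0,0.0,0.079,0,0,0],[0,0,0.079,0,0,0]]' 0.06 40
python3 - <<'E'
from fit import *
up=lean(15,187.7); delta(np.array([.4629,-.1758,.0531]),frame(-up,277.7))
E
```

```text
delta [0.0004, -0.0001, 0.0802] [0.0005, 0.0004, 0.0007] rows>= 1.3 t 1.3 F [ 0.4  0.  -0.3] j [-0.74  0.25  1.95  0.28  0.8   0.52]
time_s: 1.8
position: [0.462, -0.1763, 0.0539]
tool_rot: [0.989, 0.066, 0.13, -0.009]
force: [-0.4, -0.1, 0.3]
grip_width: 0.06
grasp_force: 0.0
delta [0.0007, -0.0004, 0.001] [0.0002, 0.0008, -0.0009] rows>= 0.0 t 1.8 F [-0.4 -0.1  0.3] j [-0.7   0.42  1.96  0.34  0.61  0.47]
```

```bash
python3 steer.py '[[0,0,0,0,0,0],[0,0,0,0,0,0],[0,0,0,0,0,0],[0,0,0,0,0,0],[0,0,0,0,0,0]]' 0.02 50
python3 steer.py '[[0,0,-0.03,0,0,0],[0,0,-0.06,0,0,0],[0,0,-0.09,0,0,0],[0,0,-0.12,0,0,0],[0,0,-0.12,0,0,0],[0,0,-0.12,0,0,0]]'
python3 - <<'E'
from fit import *
C=np.array([.572,-.2868,.055]); a=lean(40,138)
rot=frame(-a,138+180)   # tool y azimuth -42
for zm in (.095,):  # bushing mid along the pin; grasp 13 mm above mid; tcp 8 above mid
    delta(C+a*(zm+.008),rot)
delta(C+a*(.095+.008),frame(-a,138))
crop('scene','scene3',310,120,100,100,5); crop('top','top3',330,165,90,60,5)
E
```

```text
time_s: 2.42
position: [0.4624, -0.1763, 0.0551]
tool_rot: [0.989, 0.067, 0.131, -0.008]
force: [-3.4, -1.3, 6.0]
grip_width: 0.028
grasp_force: 48.8
time_s: 3.18
position: [0.4312, -0.1796, 0.1692]
tool_rot: [0.989, 0.067, 0.13, -0.009]
force: [-0.4, -0.6, -0.6]
grip_width: 0.0285
grasp_force: 49.8
delta [0.0704, 0.0746, 0.0553] [-0.574, 0.0043, -0.7534] rows>= 5.0 t 3.17 F [-0.4 -0.6 -0.6] j [-0.75  0.17  1.93  0.26  0.9   0.54]
delta [0.0704, 0.0746, 0.0553] [0.0054, 0.7115, 2.2912] rows>= 12.8 t 3.17 F [-0.4 -0.6 -0.6] j [-0.75  0.17  1.93  0.26  0.9   0.54]
```

View pics/scene3.png

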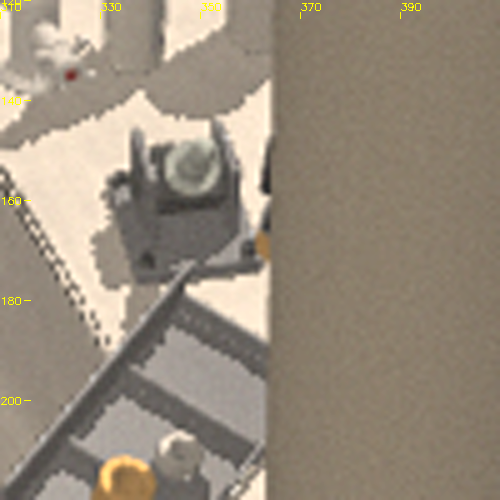

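The compartment is empty, with the nut and the other bushing undisturbed. The bushing is in the grip, with its edge visible near (361,168). Now I align it over the pin.

```bash
python3 steer.py '[[0,0,0,-0.1,0,-0.13],[0.01,0.01,0,-0.2,0,-0.26],[0.02,0.02,0,-0.3,0,-0.4],[0.03,0.03,0.01,-0.42,0.0,-0.55],[0.05,0.05,0.03,-0.54,0.003,-0.7],[0.07,0.0746,0.055,-0.574,0.0043,-0.753],[0.0704,0.0746,0.0553,-0.574,0.0043,-0.7534],[0.0704,0.0746,0.0553,-0.574,0.0043,-0.7534]]'
python3 - <<'E'
from fit import *
C=np.array([.572,-.2868,.055]); a=lean(40,138); delta(C+a*.103,frame(-a,318)); f=[imaging.grab_frame(n)[:,:,::-1] for n in('scene','top')]
g=[cv2.resize(i[y:y+60,x:x+60],None,fx=6.6,fy=6.6,interpolation=cv2.INTER_CUBIC) for i,(x,y) in zip(f,((310,115),(350,140)))]; cv2.imwrite('pics/pre.png',np.hstack(g))
E
```

```text
time_s: 4.28
position: [0.5226, -0.2424, 0.1342]
tool_rot: [0.859, 0.382, 0.139, 0.312]
force: [-0.1, 0.3, -1.6]
grip_width: 0.0285
grasp_force: 49.9
delta [0.0001, 0.0, 0.0004] [-0.0009, 0.0002, -0.0006] rows>= 0.0 t 4.28 F [-0.1  0.3 -1.6] j [-0.6   0.34  1.97 -0.54  0.16  0.64]
```

View pics/pre.png

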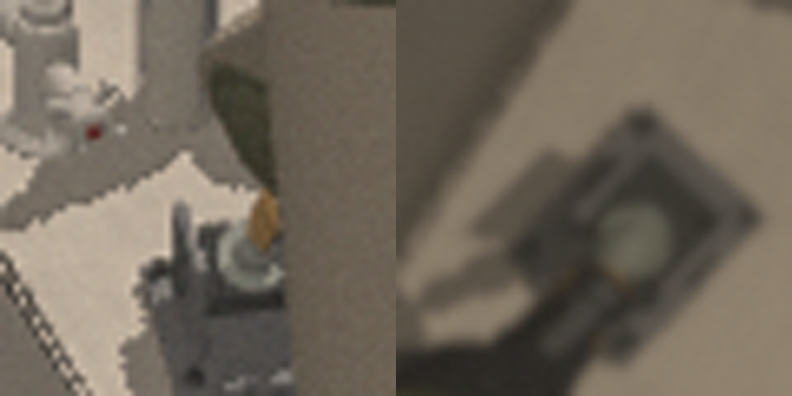

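The picture shows the bushing (bronze near (590,275)) just short of the collar disc at (635,243) in the top view, in line with the pin. Now I feed it on slowly.

```bash
python3 steer.py '[[0,0,0.008,0,0,0],[0,0,0.014,0,0,0],[0,0,0.018,0,0,0],[0,0,0.022,0,0,0],[0,0,0.026,0,0,0],[0,0,0.03,0,0,0],[0,0,0.03,0,0,0]]'
cat > st.py <<'E'
from fit import *
C=np.array([.572,-.2868,.055]); a=lean(40,138); s=monitor.read_state(); r=R.from_quat(s['tool_rot'])
d=frame(-a,318).inv().apply(s['position']-C); print('off x,y',d[:2].round(4),'tcp z on pin',round(-d[2],4),'mid~',round(-d[2]-.010,4),'Ftool',r.inv().apply(s['force']).round(1),'Ttool',r.inv().apply(s['torque']).round(2),'w',round(s['grip_width'],4),'j',s['joints'].round(2),'t',s['time_s'])
E
python3 st.py
```

```text
time_s: 5.25
position: [0.5374, -0.2558, 0.1115]
tool_rot: [0.858, 0.382, 0.139, 0.313]
force: [-0.8, 1.0, -0.8]
grip_width: 0.0283
grasp_force: 49.9
off x,y [-0.0001  0.0007] tcp z on pin 0.0731 mid~ 0.0631 Ftool [ 0.2 -1.5 -0.2] Ttool [0.43 0.01 0.02] w 0.0283 j [-0.61  0.42  1.93 -0.69  0.13  0.78] t 5.25
```

```bash
python3 steer.py '[[0,0,0.004,0,0,0],[0,0,0.008,0,0,0],[0,0,0.01,0,0,0],[0,0,0.012,0,0,0],[0,0,0.014,0,0,0],[0,0,0.014,0,0,0]]'; python3 st.py
```

```text
time_s: 6.0
position: [0.5447, -0.2613, 0.1009]
tool_rot: [0.858, 0.383, 0.14, 0.313]
force: [5.1, 4.1, -2.4]
grip_width: 0.0283
grasp_force: 49.9
off x,y [0.0007 0.0009] tcp z on pin 0.0592 mid~ 0.0492 Ftool [ 6.5 -0.7  2.4] Ttool [ 0.5   1.03 -0.  ] w 0.0283 j [-0.61  0.45  1.91 -0.77  0.11  0.86] t 6.0
```

```bash
python3 steer.py '[[0.0012,0,-0.002,0,0,0],[0.0012,0,0,0,0,0],[0.0012,0,0.002,0,0,0],[0.0012,0,0.004,0,0,0],[0.0012,0,0.004,0,0,0]]'; python3 st.py
```

```text
time_s: 6.62
position: [0.5468, -0.2626, 0.0977]
tool_rot: [0.858, 0.382, 0.139, 0.313]
force: [1.0, 0.9, -2.4]
grip_width: 0.0284
grasp_force: 50.0
off x,y [0.0011 0.0008] tcp z on pin 0.0552 mid~ 0.0452 Ftool [ 1.3 -1.5  1.9] Ttool [0.45 0.34 0.02] w 0.0284 j [-0.61  0.46  1.91 -0.8   0.11  0.9 ] t 6.625
```

```bash
python3 steer.py '[[0,0,0.002,0,0,0],[0,0,0.004,0,0,0],[0,0,0.006,0,0,0],[0,0,0.006,0,0,0]]'; python3 st.py
```

```text
time_s: 7.12
position: [0.5497, -0.2652, 0.0932]
tool_rot: [0.858, 0.382, 0.139, 0.313]
force: [1.5, 1.0, -1.9]
grip_width: 0.0282
grasp_force: 50.0
off x,y [0.0011 0.0008] tcp z on pin 0.0492 mid~ 0.0392 Ftool [ 1.8 -0.9  1.7] Ttool [0.57 0.33 0.03] w 0.0282 j [-0.61  0.48  1.9  -0.84  0.11  0.94] t 7.125
```

```bash
python3 steer.py '[[0,0,0.003,0,0,0],[0,0,0.006,0,0,0],[0,0,0.008,0,0,0],[0,0,0.01,0,0,0],[0,0,0.01,0,0,0]]'; python3 st.py
```

```text
time_s: 7.75
position: [0.5535, -0.268, 0.0881]
tool_rot: [0.858, 0.383, 0.139, 0.314]
force: [-35.9, 30.8, 44.3]
grip_width: 0.0282
grasp_force: 59.2
off x,y [0.0016 0.0011] tcp z on pin 0.0423 mid~ 0.0323 Ftool [ -1.2  -7.6 -64.4] Ttool [ 1.87 -0.23 -0.11] w 0.0282 j [-0.61  0.49  1.89 -0.92  0.1   1.01] t 7.75
```

It stopped hard with 64 N axially, at TCP height 0.088 m. That puts the collar at z≈0.061, matching the triangulated collar (0.060), so this one looks oversize. To confirm, I'll pull up 35 mm and push sideways. If it was on the collar, the bushing should still be round the pin there. If it was on the step, it would be free.

```bash
python3 steer.py '[[0,0,-0.008,0,0,0],[0,0,-0.016,0,0,0],[0,0,-0.024,0,0,0],[0,0,-0.032,0,0,0],[0,0,-0.038,0,0,0],[0,0,-0.038,0,0,0],[0,0,-0.038,0,0,0]]'; python3 st.py;  python3 steer.py '[[0.002,0,0,0,0,0],[0.004,0,0,0,0,0],[0.005,0,0,0,0,0],[0.005,0,0,0,0,0]]'; python3 st.py; python3 steer.py '[[-0.002,0,0,0,0,0],[-0.005,0,0,0,0,0],[-0.008,0,0,0,0,0],[-0.01,0,0,0,0,0],[-0.01,0,0,0,0,0]]'; python3 st.py
```

```text
time_s: 8.62
position: [0.5362, -0.2533, 0.1146]
tool_rot: [0.858, 0.382, 0.139, 0.313]
force: [0.6, -0.3, -1.2]
grip_width: 0.0283
grasp_force: 51.9
off x,y [0.001  0.0008] tcp z on pin 0.0772 mid~ 0.0672 Ftool [ 0.2 -0.3  1.4] Ttool [ 0.45 -0.01 -0.06] w 0.0283 j [-0.6   0.41  1.94 -0.67  0.13  0.77] t 8.625
time_s: 9.12
position: [0.5395, -0.2496, 0.1147]
tool_rot: [0.858, 0.382, 0.139, 0.313]
force: [-1.6, -1.9, -2.5]
grip_width: 0.0286
grasp_force: 51.9
off x,y [0.0059 0.0008] tcp z on pin 0.0773 mid~ 0.0673 Ftool [-2.5 -1.6  1.9] Ttool [ 0.42 -0.45 -0.  ] w 0.0286 j [-0.59  0.41  1.93 -0.7   0.14  0.8 ] t 9.125
time_s: 9.75
position: [0.534, -0.2556, 0.1149]
tool_rot: [0.858, 0.383, 0.141, 0.313]
force: [8.9, 9.4, -2.8]
grip_width: 0.0284
grasp_force: 51.3
off x,y [-0.0022  0.0009] tcp z on pin 0.0774 mid~ 0.0674 Ftool [12.9 -1.6  2.4] Ttool [ 0.72  2.39 -0.03] w 0.0284 j [-0.61  0.4   1.94 -0.64  0.12  0.72] t 9.75
```

It is blocked on both sides with about 7 to 8 mm of total play, i.e. ±3 mm plus flex. That is a 22 mm bore round the 16 mm pin, so this bushing is oversize and goes in the dish. I pull it off.

```bash
python3 steer.py '[[0.003,0,0,0,0,0],[0.006,0,0,0,0,0],[0.006,0,-0.012,0,0,0],[0.006,0,-0.03,0,0,0],[0.006,0,-0.05,0,0,0],[0.006,0,-0.06,0,0,0],[0.006,0,-0.06,0,0,0]]'
cat > pl.py <<'E'
from fit import *
dish=atz('top',378.9,252.9,.022)
h=.022;o=[('top',T(x,y),l) for (x,y),l in zip([(487,235),(597,255),(575,365),(468,345)],[(.044,.035,h),(.044,-.035,h),(-.044,-.035,h),(-.044,.035,h)])]
p,r=fit([.45,-.36,0],o)
if __name__=='__main__':
    print('dish',dish,'tray',p,r.round(1).tolist()); d=lean(0,0)
    delta([dish[0],dish[1],.125],frame(-d,318)); delta([dish[0],dish[1],.06],frame(-d,318))
E
python3 pl.py; python3 st.py
```

```text
time_s: 10.62
position: [0.5083, -0.2266, 0.1612]
tool_rot: [0.858, 0.382, 0.139, 0.313]
force: [-0.1, 0.7, -0.7]
grip_width: 0.0282
grasp_force: 51.5
dish [ 0.34238336 -0.27336067  0.022     ] tray [ 0.44505174 -0.36004814 -0.1835985 ] [[2.6, -0.3], [-2.5, -0.5], [-2.1, 0.3], [2.0, 0.5]]
delta [-0.1458, -0.0937, -0.0316] [0.7, -0.0, -0.0002] rows>= 3.7 t 10.62 F [-0.1  0.7 -0.7] j [-0.59  0.25  2.   -0.45  0.22  0.55]
delta [-0.1458, -0.1355, 0.0181] [0.7, -0.0, -0.0002] rows>= 3.7 t 10.62 F [-0.1  0.7 -0.7] j [-0.59  0.25  2.   -0.45  0.22  0.55]
off x,y [0.0021 0.0011] tcp z on pin 0.1376 mid~ 0.1276 Ftool [ 0.4 -0.9  0.2] Ttool [0.43 0.02 0.  ] w 0.0282 j [-0.59  0.25  2.   -0.45  0.22  0.55] t 10.625
```

```bash
python3 steer.py '[[-0.03,-0.02,-0.02,0.12,0,0],[-0.06,-0.04,-0.03,0.26,0,0],[-0.09,-0.06,-0.035,0.4,0,0],[-0.12,-0.08,-0.035,0.55,0,0],[-0.1458,-0.0937,-0.0316,0.7,0,0],[-0.1458,-0.0937,-0.0316,0.7,0,0],[-0.1458,-0.0937,-0.0316,0.7,0,0]]'
python3 steer.py '[[0,0,0.03,0,0,0],[0,0,0.06,0,0,0],[0,0,0.08,0,0,0],[0,0,0.082,0,0,0],[0,0,0.082,0,0,0]]'
python3 pl.py
```

```text
time_s: 11.5
position: [0.3425, -0.2731, 0.1243]
tool_rot: [0.914, 0.407, -0.0, 0.0]
force: [-0.1, -0.1, -1.1]
grip_width: 0.0287
grasp_force: 51.5
time_s: 12.12
position: [0.3427, -0.2732, 0.0434]
tool_rot: [0.913, 0.407, -0.0, 0.0]
force: [0.3, -0.2, -1.3]
grip_width: 0.0285
grasp_force: 51.4
dish [ 0.34238336 -0.27336067  0.022     ] tray [ 0.44505174 -0.36004814 -0.1835985 ] [[2.6, -0.3], [-2.5, -0.5], [-2.1, 0.3], [2.0, 0.5]]
delta [-0.0003, -0.0001, -0.0816] [0.0007, 0.0003, 0.0006] rows>= 1.3 t 12.12 F [ 0.3 -0.2 -1.3] j [-0.94  0.42  1.97 -0.    0.75 -0.21]
delta [-0.0003, -0.0001, -0.0166] [0.0007, 0.0003, 0.0006] rows>= 0.3 t 12.12 F [ 0.3 -0.2 -1.3] j [-0.94  0.42  1.97 -0.    0.75 -0.21]
```

Now I feel for the floor, expecting TCP ≈0.038.

```bash
python3 steer.py '[[0,0,0.002,0,0,0],[0,0,0.004,0,0,0],[0,0,0.005,0,0,0],[0,0,0.005,0,0,0]]'; python3 steer.py '[[0,0,0.0015,0,0,0],[0,0,0.0015,0,0,0]]'
```

```text
time_s: 12.62
position: [0.3423, -0.2733, 0.0379]
tool_rot: [0.914, 0.407, -0.0, -0.0]
force: [-0.2, 2.3, 3.5]
grip_width: 0.0284
grasp_force: 52.0
time_s: 12.88
position: [0.3424, -0.2733, 0.0377]
tool_rot: [0.913, 0.407, -0.0, -0.0]
force: [-5.0, 8.7, 26.2]
grip_width: 0.0288
grasp_force: 54.6
```

The floor was felt at TCP 0.038, as expected. I ease off and release.

```bash
python3 steer.py '[[0,0,-0.001,0,0,0],[0,0,-0.001,0,0,0],[0,0,-0.001,0,0,0],[0,0,-0.001,0,0,0],[0,0,-0.001,0,0,0]]' 0.046 50
python3 steer.py '[[0,0,-0.01,0,0,0],[0,0,-0.03,0,0,0],[0,0,-0.06,0,0,0],[0,0,-0.09,0,0,0],[0,0,-0.12,0,0,0],[0,0,-0.12,0,0,0]]'
python3 - <<'E'
from fit import *
up=lean(15,187.7); t=np.array((.4409,-.0472,.0695)); tcp=t-.0155*up; print(tcp); delta(tcp+.08*up,frame(-up,277.7)); delta(tcp,frame(-up,277.7))
E
```

```text
time_s: 13.5
position: [0.3422, -0.2732, 0.037]
tool_rot: [0.914, 0.407, -0.0, -0.001]
force: [-0.1, -0.7, -0.1]
grip_width: 0.0457
grasp_force: 0.0
time_s: 14.25
position: [0.3429, -0.2741, 0.1594]
tool_rot: [0.914, 0.407, 0.0, 0.002]
force: [0.2, 0.1, -0.5]
grip_width: 0.0461
grasp_force: 0.0
[ 0.44487552 -0.04666249  0.05452815]
delta [0.2215, -0.0898, 0.0271] [-0.0881, 0.2505, 0.6999] rows>= 4.0 t 14.25 F [ 0.2  0.1 -0.5] j [-0.94  0.22  1.87 -0.    1.05 -0.21]
delta [0.2373, -0.0767, 0.1044] [-0.0881, 0.2505, 0.6999] rows>= 4.3 t 14.25 F [ 0.2  0.1 -0.5] j [-0.94  0.22  1.87 -0.    1.05 -0.21]
```

```bash
python3 steer.py '[[0.05,-0.02,0,-0.02,0.05,0.15],[0.1,-0.04,0,-0.04,0.1,0.32],[0.16,-0.065,0.01,-0.06,0.18,0.5],[0.2215,-0.0898,0.0271,-0.0881,0.2505,0.6999],[0.2215,-0.0898,0.0271,-0.0881,0.2505,0.6999],[0.2215,-0.0898,0.0271,-0.0881,0.2505,0.6999],[0.2215,-0.0898,0.0271,-0.0881,0.2505,0.6999],[0.2215,-0.0898,0.0271,-0.0881,0.2505,0.6999]]' 0.06 50
python3 - <<'E'
from fit import *
up=lean(15,187.7); t=np.array((.4409,-.0472,.0695)); tcp=t-.0155*up; delta(tcp,frame(-up,277.7))
a=imaging.grab_frame('top'); b=imaging.grab_frame('scene'); np.save('pics/t4.npy',a); np.save('pics/s4.npy',b)
g=[cv2.resize(i[y:y+w,x:x+w,::-1],(400,400),interpolation=cv2.INTER_CUBIC) for i,x,y,w in((a,350,190,90),(b,300,150,130))]; cv2.imwrite('pics/d4.png',np.hstack(g))
E
```

```text
time_s: 15.25
position: [0.4238, -0.0494, 0.1302]
tool_rot: [0.989, 0.066, 0.129, -0.011]
force: [0.8, -0.5, 0.9]
grip_width: 0.0601
grasp_force: 0.0
delta [0.0011, 0.0004, 0.0786] [-0.0036, 0.0023, -0.002] rows>= 1.3 t 15.25 F [ 0.8 -0.5  0.9] j [-0.48  0.13  2.1   0.23  0.72  0.8 ]
```

View pics/d4.png

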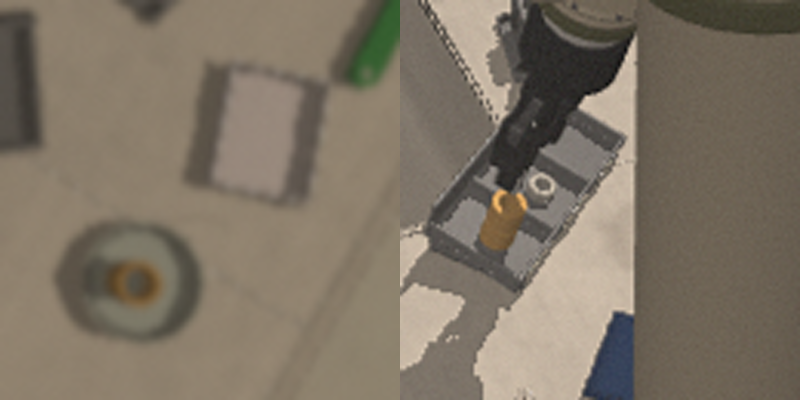

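The bushing stands upright in the dish (ring at (137,283) in the left panel). The tray centre is at (257,133), which is top (407.8,219.9), and bushing A and the nut are in place. Now I descend on A.

```bash
python3 steer.py '[[0.0,0.0,0.04,0,0,0],[0.0,0.0,0.065,0,0,0],[0.0,0.0,0.079,0,0,0],[0.0,0,0.079,0,0,0]]'
python3 - <<'E'
from fit import *
up=lean(15,187.7); t=np.array((.4409,-.0472,.0695)); tcp=t-.0155*up; delta(tcp,frame(-up,277.7))
E
python3 steer.py '[[0,0,0,0,0,0],[0,0,0,0,0,0],[0,0,0,0,0,0],[0,0,0,0,0,0],[0,0,0,0,0,0]]' 0.02 50
```

```text
time_s: 15.85
position: [0.4437, -0.0456, 0.0534]
tool_rot: [0.989, 0.066, 0.128, -0.011]
force: [0.2, 0.1, -0.2]
grip_width: 0.06
grasp_force: 0.0
delta [0.0013, 0.0012, -0.0008] [-0.0048, 0.0033, -0.0014] rows>= 0.0 t 15.85 F [ 0.2  0.1 -0.2] j [-0.45  0.33  2.11  0.3   0.5   0.74]
time_s: 16.48
position: [0.4441, -0.0458, 0.0548]
tool_rot: [0.989, 0.066, 0.13, -0.01]
force: [-3.6, 0.1, 7.6]
grip_width: 0.0282
grasp_force: 48.7
```

```bash
python3 steer.py '[[0,0,-0.03,0,0,0],[0,0,-0.06,0,0,0],[0,0,-0.09,0,0,0],[0,0,-0.12,0,0,0],[0,0,-0.12,0,0,0],[0,0,-0.12,0,0,0]]'
cat > pre.py <<'E'
from fit import *
C=np.array([.572,-.2868,.055]); a=lean(40,138); rot=frame(-a,318); delta(C+a*.113+rot.apply([.0014,.0008,0]),rot)
E
python3 pre.py
```

```text
time_s: 17.23
position: [0.4131, -0.05, 0.1691]
tool_rot: [0.989, 0.066, 0.129, -0.011]
force: [0.7, 0.0, -1.2]
grip_width: 0.0285
grasp_force: 49.9
delta [0.0709, 0.2002, 0.0458] [-0.5788, 0.0049, -0.7541] rows>= 5.1 t 17.23 F [ 0.7  0.  -1.2] j [-0.5   0.04  2.07  0.21  0.84  0.81]
```

```bash
python3 steer.py '[[0.01,0.03,0,-0.1,0,-0.13],[0.02,0.07,0,-0.2,0,-0.26],[0.03,0.11,0,-0.3,0,-0.4],[0.04,0.15,0.0,-0.42,0.0,-0.55],[0.06,0.18,0.02,-0.54,0.003,-0.7],[0.0709,0.2002,0.0458,-0.5788,0.0049,-0.7541],[0.0709,0.2002,0.0458,-0.5788,0.0049,-0.7541],[0.0709,0.2002,0.0458,-0.5788,0.0049,-0.7541]]'; python3 pre.py; python3 st.py
```

```text
time_s: 18.23
position: [0.5193, -0.2372, 0.1427]
tool_rot: [0.859, 0.382, 0.139, 0.312]
force: [-0.3, 1.1, -0.2]
grip_width: 0.0282
grasp_force: 49.8
delta [-0.0002, -0.0002, 0.0006] [-0.0008, -0.0001, -0.0013] rows>= 0.0 t 18.23 F [-0.3  1.1 -0.2] j [-0.6   0.31  1.97 -0.51  0.18  0.61]
off x,y [0.0016 0.001 ] tcp z on pin 0.1136 mid~ 0.1036 Ftool [ 0.6 -0.9 -0.5] Ttool [ 0.45 -0.   -0.06] w 0.0282 j [-0.6   0.31  1.97 -0.51  0.18  0.61] t 18.225
```

```bash
python3 steer.py '[[0,0,0.008,0,0,0],[0,0,0.016,0,0,0],[0,0,0.02,0,0,0],[0,0,0.024,0,0,0],[0,0,0.028,0,0,0],[0,0,0.032,0,0,0],[0,0,0.036,0,0,0],[0,0,0.036,0,0,0]]'; python3 st.py
```

```text
time_s: 19.23
position: [0.5369, -0.2533, 0.115]
tool_rot: [0.858, 0.382, 0.139, 0.313]
force: [-1.0, 0.1, -1.9]
grip_width: 0.0282
grasp_force: 49.9
off x,y [0.0014 0.0014] tcp z on pin 0.0771 mid~ 0.0671 Ftool [-0.6 -1.8  0.9] Ttool [ 0.41 -0.04  0.01] w 0.0282 j [-0.6   0.41  1.93 -0.66  0.14  0.76] t 19.225
```

```bash
python3 steer.py '[[0,0,0.003,0,0,0],[0,0,0.006,0,0,0],[0,0,0.009,0,0,0],[0,0,0.011,0,0,0],[0,0,0.013,0,0,0],[0,0,0.014,0,0,0],[0,0,0.014,0,0,0]]'; python3 st.py
```

```text
time_s: 20.1
position: [0.5425, -0.2579, 0.106]
tool_rot: [0.858, 0.382, 0.139, 0.313]
force: [-31.1, 24.1, 33.8]
grip_width: 0.0284
grasp_force: 56.0
off x,y [0.0017 0.0012] tcp z on pin 0.0656 mid~ 0.0556 Ftool [ -2.9  -8.3 -51.1] Ttool [ 1.92 -0.63  0.  ] w 0.0284 j [-0.6   0.44  1.92 -0.74  0.12  0.83] t 20.1
```

It stopped at the step, 23 mm above the first bushing's stop, so the bore is right and it goes in the tray.

```bash
python3 steer.py '[[0,0,-0.006,0,0,0],[0,0,-0.014,0,0,0],[0,0,-0.026,0,0,0],[0,0,-0.04,0,0,0],[0,0,-0.055,0,0,0],[0,0,-0.07,0,0,0],[0,0,-0.07,0,0,0]]'
python3 - <<'E'
from fit import *
t=atz('top',407.8,219.9,.012); print(t, 'dish bushing',atz('top',350+137/4.444-.4,190+283/4.444-.4,.053))
for az in (318,349,259): delta([t[0],t[1],.125],frame([0,0,-1],az))
E
```

```text
time_s: 20.98
position: [0.5103, -0.2291, 0.1589]
tool_rot: [0.858, 0.382, 0.14, 0.313]
force: [0.3, 0.3, -1.1]
grip_width: 0.0286
grasp_force: 50.3
[ 0.44467388 -0.36325577  0.012     ] dish bushing [ 0.34219988 -0.27227935  0.053     ]
delta [-0.1436, 0.0095, 0.0522] [0.7005, -0.0006, -0.0001] rows>= 3.7 t 20.98 F [ 0.3  0.3 -1.1] j [-0.59  0.26  1.99 -0.45  0.21  0.55]
delta [-0.1436, 0.0095, 0.0522] [0.6832, 0.1889, -0.5186] rows>= 4.7 t 20.98 F [ 0.3  0.3 -1.1] j [-0.59  0.26  1.99 -0.45  0.21  0.55]
delta [-0.1436, 0.0095, 0.0522] [0.6362, -0.3606, 0.9857] rows>= 6.5 t 20.98 F [ 0.3  0.3 -1.1] j [-0.59  0.26  1.99 -0.45  0.21  0.55]
```

```bash
python3 steer.py '[[-0.03,-0.02,-0.01,0.13,0.03,-0.1],[-0.06,-0.02,-0.01,0.27,0.07,-0.2],[-0.09,-0.02,0,0.41,0.11,-0.31],[-0.12,-0.01,0.02,0.55,0.15,-0.42],[-0.1436,0.0095,0.0522,0.6832,0.1889,-0.5186],[-0.1436,0.0095,0.0522,0.6832,0.1889,-0.5186],[-0.1436,0.0095,0.0522,0.6832,0.1889,-0.5186],[-0.1436,0.0095,0.0522,0.6832,0.1889,-0.5186]]'
python3 steer.py '[[0,0,0.03,0,0,0],[0,0,0.06,0,0,0],[0,0,0.08,0,0,0],[0,0,0.083,0,0,0],[0,0,0.086,0,0,0],[0,0,0.086,0,0,0]]'
```

```text
time_s: 21.98
position: [0.4444, -0.3627, 0.1236]
tool_rot: [0.772, 0.635, -0.0, -0.0]
force: [-0.3, -0.6, -0.5]
grip_width: 0.0285
grasp_force: 50.2
time_s: 22.72
position: [0.4446, -0.3634, 0.0392]
tool_rot: [0.772, 0.636, -0.0, 0.0]
force: [-0.4, 0.4, 0.7]
grip_width: 0.0283
grasp_force: 50.3
```

```bash
python3 steer.py '[[0,0,0.001,0,0,0],[0,0,0.002,0,0,0],[0,0,0.002,0,0,0]]'; python3 steer.py '[[0,0,0.0015,0,0,0],[0,0,0.0015,0,0,0]]'
```

```text
time_s: 23.1
position: [0.4446, -0.3635, 0.039]
tool_rot: [0.772, 0.636, -0.0, 0.0]
force: [-7.0, 5.7, 20.8]
grip_width: 0.0281
grasp_force: 52.6
time_s: 23.35
position: [0.4447, -0.3636, 0.0389]
tool_rot: [0.772, 0.636, -0.001, 0.0]
force: [-10.6, 10.4, 34.4]
grip_width: 0.0286
grasp_force: 54.1
```

The floor is felt at 0.039. I ease off, release, lift and check.

```bash
python3 steer.py '[[0,0,-0.002,0,0,0],[0,0,-0.002,0,0,0],[0,0,-0.002,0,0,0],[0,0,-0.002,0,0,0],[0,0,-0.002,0,0,0]]' 0.046 50
python3 steer.py '[[0,0,-0.01,0,0,0],[0,0,-0.03,0,0,0],[0,0,-0.06,0,0,0],[0,0,-0.09,0,0,0],[0,0,-0.12,0,0,0],[0,0,-0.15,0,0,0],[0.05,0,-0.18,0,0,0],[0.1,0,-0.2,0,0,0]]'
python3 steer.py '[[0.05,0,0,0,0,0],[0.1,0,0,0,0,0],[0.15,0,0,0,0,0],[0.15,0,0,0,0,0],[0.15,0,0,0,0,0]]'
python3 - <<'E'
from h import *
crop('top','fin',275,145,180,135,4)
E
```

```text
time_s: 23.98
position: [0.4443, -0.3631, 0.0366]
tool_rot: [0.772, 0.636, -0.0, -0.001]
force: [-0.2, 0.0, 0.3]
grip_width: 0.046
grasp_force: 0.0
time_s: 24.98
position: [0.4638, -0.2642, 0.2388]
tool_rot: [0.772, 0.636, -0.0, 0.0]
force: [1.3, 0.9, 0.2]
grip_width: 0.0457
grasp_force: 0.0
time_s: 25.6
position: [0.4923, -0.1183, 0.2373]
tool_rot: [0.772, 0.636, -0.0, -0.0]
force: [-0.2, -0.4, 0.1]
grip_width: 0.0463
grasp_force: 0.0
```

View pics/fin.png

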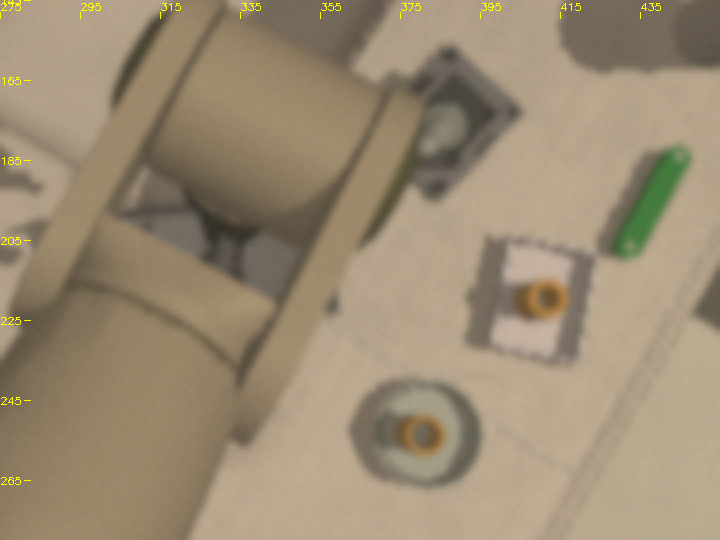

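The final view shows both bushings upright: one in the tray (ring at crop (547,299)) and one in the dish (ring at crop (420,434)). Nothing else has moved and the robot is clear, so I hand the job in.

```bash
python3 -c "
from plant import ctrl, imaging, monitor
print(ctrl.sign_off())"
```

```text
the job is handed in; nothing more can be done
None
```

Job handed in at about 26 s: the first bushing (−y compartment) ran down to the collar, so it stands upright in the dish as oversize, and the second stopped at the step, so it stands upright in the tray.

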